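One turn down on the straightening press

TASK

The ram of the green straightening press stands well above the blade: bring it down close over the blade by exactly one turn of the hand wheel. With the fingertips, push the wheel clockwise (seen from above) by its upright red handle, all the way round once until the handle stands where it started, and then move clear. Push the handle, never pinch it between the fingers, do not run on past the one turn, and leave the blade and the bottle, jar and whetstone around the press where they are.

Things in the scene. Friction and masses are not known exactly. Their poses are not given: they have to be found in the camera images.
- press: the straightening press: green bed 160 x 250 mm, two upright steel columns, a green crosshead whose column nuts reach 221 mm above the bench, and on top a level three-spoke aluminium hand wheel on a vertical screw. Origin: centre of the bed's underside, on the screw axis, at bench height; x along the blade, y along the crosshead. Placed and turned anew at each start
- wheel_centre (a point): fixed point on the screw axis, 254 mm above the bench, level with the middle of the wheel's rim when joint wheel reads 0. The rim's centre line has a radius of 72 mm and its bar is 16 mm thick, so its top is 262 mm above the bench; the nut on the hub reaches 21 mm above this point within 10 mm of the axis. Axes as body press
- wheel (a joint): angle of the hand wheel in rad, growing clockwise seen from above; at 0 the handle lies along +x of the press. Starts anywhere from -2.4 to 2.4, can run from -3.0 to 10.5. A steady friction of about 0.22 N m (3 N at the handle) resists; it does not coast and stays where it is left. Screw, wheel, handle and ram go down together 4 mm a turn
- handle_mid (a point): the middle of the red upright handle, fixed to the rim at the end of one spoke, 72 mm from the screw axis. It is a plain round post 22 mm in diameter that does not spin on its own; it runs from 32 mm below this point (the rim's top) to 32 mm above it, about 262 to 326 mm above the bench
- nose (a point): the tip of the ram's brass nose, over the blade; goes straight down 4 mm for each clockwise turn of the wheel. At the start it stands 5 to 8 mm above the blade, after one turn 1 to 4 mm
- blade: short blade blank of bare steel, 336 mm long, 27 mm wide, 7 mm thick, 0.3 kg, lying loose and flat across two copper-faced blocks of the press, 62 mm above the bench, its length along x of point wheel_centre; origin at the centre of its underside, under the nose
- bottle: closed green glass bottle, 64 mm in diameter, 165 mm tall, 0.4 kg, standing loose on the bench beside the press; origin at the centre of its underside
- jar: white ceramic jar with a dark lid, 72 mm in diameter, 85 mm tall, 0.35 kg, standing loose on the bench on the other side of the press; origin at the centre of its underside
- stone: brown whetstone block, 150 x 50 x 25 mm, 0.4 kg, loose on the bench; origin at the centre of its underside, x along its length

How it is judged:
By the outcome, as a careful person would: the job done as asked, in the order asked, and still so for the second after the job is handed in, with the robot touching nothing.
It also fails if it takes over 64 s, if anything falls off the work surface, if the arm or the gripper's body presses on something with over 40 N, if the wrist force passes 120 N, or if a joint passes its speed limit or range.

ROBOT

A 7-joint arm with a two-finger parallel gripper is mounted at the origin on the work surface. World frame = base frame: x ahead of the robot, y to its left, z up, the work surface at z = 0. Lengths are in m, angles in rad, forces in N, time in s.
With the tool pointing down it reaches from about 0.425 to 0.875 m from the base axis. Payload 4.7 kg.
Tool frame: the origin (TCP) lies at the very end of the fingers, on their centre line; the grasp point (between the pads) lies 19 mm behind it; z points along the fingers, y is the line along which they close (so a half turn about z gives the same grasp; the last joint's range is limited). The gripper opens to 87 mm and grips with 3 to 60 N. Pads are 19 mm wide; open, the fingers measure 117 mm over their backs; the gripper's body (75 mm by 190 mm) begins 51 mm behind the grasp point.
Start: joints at [-1.282, 0.321, -0.07, 1.45, 0.023, 1.371, -0.057], TCP at [0.176, 0.626, 0.223] pointing down, gripper open.
Joint ranges: [-2.86, 2.86], [-0.3, 2.09], [-1.38, 1.24], [0.06, 2.45], [-1.56, 4.7], [0.09, 2.05], [-2.69, 2.69]. Speed limits (rad/s): [2.57, 2.57, 3.14, 3.14, 3.14, 3.14, 3.14].

INTERFACE

Orientations are given as a rotation vector (axis times angle).
In Python, from bench import ctrl, imaging, ticket gives the robot as it stands.
- The arm moves only by the tool jog_arm, never from a script. Its argument "rows" is text: rows parted by semicolons, each of 7 numbers parted by spaces: the shift along the tool's x, y, z in cm, then the turn, a rotation vector about the tool's x, y, z in rad, then the closure, from -1 (fully open) to 1 (shut), so that 0 is half open. A call has 1 to 5 rows; each row shifts and turns the commanded pose from where the row before left it, along the tool's axes as they then stand; what a row does not reach is not made up. A row lasts 1/8 s, in which the tool goes at most 62.5 mm and 10.7 degrees, less where a joint would pass 70% of its speed; a pose out of reach is approached as far as the arm can. A call with a gripper value outside its range is refused whole. The fingers move at their own pace and stop on an object; "force" is the grip in N (left out, the last holds). Time passes only in rows, so rows that do not move let the fingers close. It gives the time, the measured TCP pose, the force, the opening and the grip force at its end, in the units of the state.
- ctrl.get_state(): the state, without advancing time (a new reading comes with each control period).
- imaging.get_image(name): name is "scene" or "side" or "wrist"; returns a dict with "img" (480x640x3 uint8, blue, green, red), "vertical_fov" (degrees; the focal length in pixels is half the picture's height over the tangent of half this angle, whatever the lens; pixels are square), "cx", "cy" (the principal point, pixels), "origin" and "orientation" of the camera in the world. Camera axes: x right, y down, z forward; pixel columns grow to the right and rows downward; lengths in m; the calibration is good to about 2 mm. A picture is of the moment at which its call begins. There is no depth.
- ticket.close_job(): hands the job in; it is judged then, once.
The state is a dict: "time": time; "joint_positions": joint angles; "qd": joint speeds; "joint_torque": joint torques, N m; "position": TCP position; "tool_rot": TCP orientation; "ft_force": force on the tool from outside, world axes, zero at the start; "torque": the same for the moment, N m; "grip_width": opening from 0.0 (shut) to 1.0 (fully open); "grip_force": force on a finger pad.
Only numpy, scipy, OpenCV 4.12 (cv2) and the standard library are available. Lean on these libraries where they do the work, as an engineer would, in place of code of your own. Each camera call takes 0.05 s, during which the arm holds its last target. There are 200 camera calls.

## Working session

There is one attempt and no reset: what is moved stays moved. The work goes in short steps, Python scripts to look and compute and a tool call to move; the robot and the scene stay as the last step left them, time stands still between calls to the robot, and variables do not carry over. Pictures are saved under pics/ and viewed, at most 10 in all, crops included, and the job is handed in when it is done.

Besides the shell and the picture viewer there is one more tool, called after "Emit:" as a command line: name --argument value ..., lists and objects as JSON in quotes. jog_arm: Moves the arm, as the interface text tells. Its arguments: {"type":"object","properties":{"rows":{"type":"string"},"force":{"type":"number"}},"required":["rows"]}

```bash
mkdir -p pics
cat > h.py <<'E'
import numpy as np, cv2
from scipy.spatial.transform import Rotation as R
from bench import ctrl, imaging, ticket
def cam(n):
    d=imaging.get_image(n); h=d["img"].shape[0]
    d["f"]=h/2/np.tan(np.radians(d["vertical_fov"])/2)
    o=np.array(d["orientation"],float)
    d["R"]=R.from_rotvec(o).as_matrix() if o.size==3 else o.reshape(3,3)
    d["o"]=np.array(d["origin"]); return d
def ray(d,u,v):
    return d["R"]@np.array([(u-d["cx"])/d["f"],(v-d["cy"])/d["f"],1])
def onz(d,u,v,z):
    r=ray(d,u,v); return d["o"]+r*(z-d["o"][2])/r[2]
def proj(d,p):
    c=d["R"].T@(np.array(p)-d["o"]); return c[:2]/c[2]*d["f"]+[d["cx"],d["cy"]]
E
python3 - <<'E'
from h import *
for n in("scene","side"):
    d=cam(n); cv2.imwrite(f"pics/{n}0.png",d["img"]); print(n,d["o"],d["orientation"],d["f"],d["cx"],d["cy"],d.keys())
s=ctrl.get_state(); print(s)
E
```

```text
scene [1.10076613 0.29904627 1.05453685] [-1.36753354 -2.35715999  0.78479581] 469.3603126795589 319.7143427406558 236.72123959744607 dict_keys(['img', 'vertical_fov', 'cx', 'cy', 'origin', 'orientation', 'f', 'R', 'o'])
side [ 0.76495146 -0.46473154  1.10283743] [-2.59668514 -0.54658473  0.14334152] 503.19004790877227 314.4445770872731 235.4573263509587 dict_keys(['img', 'vertical_fov', 'cx', 'cy', 'origin', 'orientation', 'f', 'R', 'o'])
{'time': 0.1, 'joint_positions': array([-1.28188703,  0.32176595, -0.07007322,  1.45157545,  0.02258734,
        1.37078993, -0.05691324]), 'qd': array([ 0.00083198, -0.00238634, -0.00136072, -0.0018914 ,  0.00142678,
       -0.00053633,  0.0016835 ]), 'joint_torque': array([-7.12340789e-04, -4.92571235e+01, -4.06148918e-01, -3.13398278e+01,
       -6.42119371e-02,  3.95331520e-02,  7.98062365e-05]), 'position': array([0.17629886, 0.62511118, 0.22154843]), 'tool_rot': array([-4.30288327e-01, -3.11182770e+00,  2.74123764e-03]), 'ft_force': array([-0.59126733,  0.40089111,  0.56407696]), 'torque': array([-0.01656096,  0.04259381, -0.0203506 ]), 'grip_force': 0.0, 'grip_width': 0.9978430355163004}
```

View pics/scene0.png

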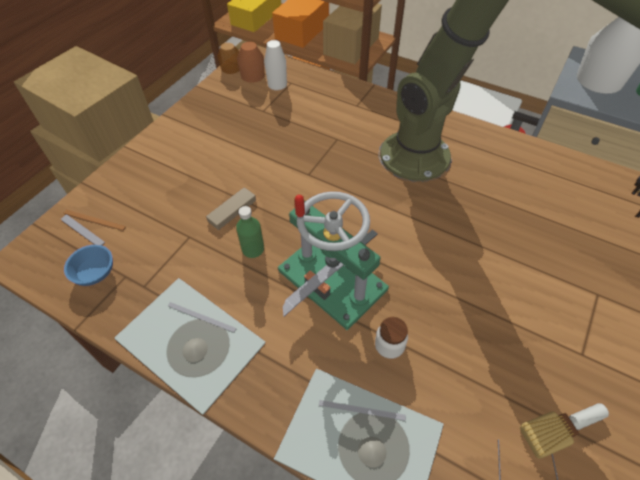

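View pics/side0.png

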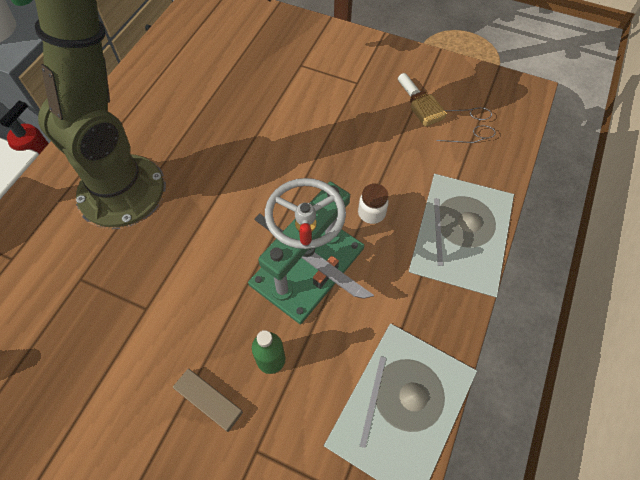

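The scene view shows the wheel's hub at about (333,221) with the red handle at (300,206). The side view shows the hub at (305,213) and the handle at (305,234). The bottle stands on the -y side, the jar on the far +x side.

```bash
cat > m.py <<'E'
from h import *
from scipy.optimize import least_squares
def measure(box={"scene":(285,180,385,265),"side":(250,165,360,265)},names=("scene","side"),save=None):
    out={}
    for n in names:
        d=cam(n); 
        if save: cv2.imwrite(f"pics/{n}{save}.png",d["img"])
        x0,y0,x1,y1=box[n]; hsv=cv2.cvtColor(d["img"],cv2.COLOR_BGR2HSV)
        h,s,v=[hsv[...,i].astype(int) for i in range(3)]
        reg=np.zeros(h.shape,bool); reg[y0:y1,x0:x1]=1
        ring=reg&(s<45)&(v>120)
        red=reg&((h<6)|(h>172))&(s>170)&(v>90)
        vs,us=np.nonzero(ring); P=np.array([onz(d,u,w,0.254)[:2] for u,w in zip(us,vs)])
        c=np.median(P,0)
        for k in range(6):
            r=np.linalg.norm(P-c,axis=1); g=abs(r-.072)<(.03,.02,.014,.011,.011,.011)[k]
            c=least_squares(lambda q:np.linalg.norm(P[g]-q,axis=1)-.072,c,loss="soft_l1",f_scale=.004).x
        rr=np.linalg.norm(P[g]-c,axis=1)
        vs,us=np.nonzero(red); hp=onz(d,us.mean(),vs.mean(),.294)[:2]
        print(n,"ring px",g.sum(),"c",c.round(4),"r",rr.mean().round(4),rr.std().round(4),"red",len(us),us.mean().round(1),vs.mean().round(1),us.min(),us.max(),vs.min(),vs.max(),"handle",hp.round(4),"dist",np.linalg.norm(hp-c).round(4))
        out[n]=(d,c,hp,(us.mean(),vs.mean()))
    return out
E
python3 - <<'E'
from m import *
o=measure()
(a,_,_,p),(b,_,_,q)=o["scene"],o["side"]
ra,rb=ray(a,*p),ray(b,*q)
t=np.linalg.lstsq(np.c_[ra,-rb],b["o"]-a["o"],rcond=None)[0]
A,B=a["o"]+t[0]*ra,b["o"]+t[1]*rb; print("tri",(A+B)/2,"gap",np.linalg.norm(A-B))
# base objects: green crosshead/bed, bottle, jar approx
print("bottle",onz(a,245,213,.165),onz(b,264,338,.165),"jar",onz(a,394,329,.085),onz(b,375,193,.085))
print("bed corners",[onz(a,*k,.02)[:2].round(3) for k in((280,267),(348,321),(388,288))])
print("blade tips",onz(a,287,309,.069),onz(a,373,234,.069))
print(R.from_rotvec(ctrl.get_state()["tool_rot"]).as_matrix().round(3))
E
```

```text
scene ring px 1224 c [ 0.5366 -0.0023] r 0.0716 0.0053 red 147 299.1 204.9 295 303 195 215 handle [ 0.5664 -0.0688] dist 0.0729
side ring px 1354 c [ 0.5364 -0.006 ] r 0.0722 0.0044 red 187 304.6 233.6 300 310 224 244 handle [ 0.5675 -0.0696] dist 0.0707
tri [ 0.56688175 -0.06906427  0.2937358 ] gap 0.0012356938905262289
bottle [ 0.56315587 -0.23328697  0.165     ] [ 0.55867996 -0.24446038  0.165     ] jar [0.62541687 0.20524708 0.085     ] [0.62576938 0.20234402 0.085     ]
bed corners [array([ 0.58 , -0.134]), array([0.629, 0.094]), array([0.498, 0.139])]
blade tips [ 0.69512589 -0.0353643   0.069     ] [0.39813308 0.04314342 0.069     ]
[[-0.962  0.271 -0.   ]
 [ 0.271  0.962 -0.001]
 [-0.    -0.001 -1.   ]]
```

Two views agree: the hub is at (0.5365, -0.004) and the handle at (0.567, -0.069, 0.294), 72 mm from the axis as it should be. I'll rise, shut the fingers and cross over high.

Emit:
jog_arm --rows "0 0 -5 0 0 0 1; 0 0 -5 0 0 0 1; -3 -2.7 -4 0 0 0 1; -4.2 -3.7 0 0 0 0 1; -4.2 -3.7 0 0 0 0 1" --force 20

```text
time: 0.82
position: [0.2595, 0.4963, 0.363]
tool_rot: [0.429, 3.112, 0.002]
ft_force: [1.0, 0.3, 0.4]
grip_width: 0.517
grip_force: 0.0
```

Emit:
jog_arm --rows "-4.2 -3.7 0 0 0 0 1; -4.2 -3.7 0 0 0 0 1; -4.2 -3.7 0 0 0 0 1; -4.2 -3.7 0 0 0 0 1; -4.2 -3.7 0 0 0 0 1"

```text
time: 1.45
position: [0.4113, 0.2606, 0.3626]
tool_rot: [0.43, 3.112, 0.001]
ft_force: [0.7, 0.9, -0.3]
grip_width: 0.017
grip_force: 0.0
```

Emit:
jog_arm --rows "-4.2 -3.7 0 0 0 0 1; -4.2 -3.7 0 0 0 0 1; -4.2 -3.7 0 0 0 0 1; -4.2 -3.7 0 0 0 0 1; 0 0 0 0 0 0 1"

```text
time: 2.08
position: [0.5336, 0.0687, 0.3624]
tool_rot: [0.445, 3.109, -0.004]
ft_force: [-0.1, 0.0, 0.2]
grip_width: 0.004
grip_force: 0.0
```

```bash
cat > plan.py <<'E'
from h import *
C=np.array([.5365,-.004]); TH0=np.radians(-65.1)
s=ctrl.get_state(); M=R.from_rotvec(s["tool_rot"]).as_matrix()
def dist(t):                       # finger centre to handle centre along t when touching
    a,b=np.abs(M.T[:2,:2]@t); d=np.linspace(.015,.035,400)
    g=np.hypot(np.maximum(d*a-.0095,0),np.maximum(d*b-.015,0))
    return d[np.argmax(g>=.011)]
def tip(prog,gap=0,z=.281):        # prog: degrees clockwise from the start
    th=TH0-np.radians(prog); t=np.array([np.sin(th),-np.cos(th)])
    return np.r_[C+.072*np.array([np.cos(th),np.sin(th)])-t*(dist(t)+gap),z]
def rows(targets,start=None):
    p=s["position"].copy() if start is None else start
    for w in targets:
        l=(M.T@(w-p))*100; q=np.round(l,1); p=p+M@q/100
        print(*q,"-> ",w.round(3))
E
python3 - <<'E'
from plan import *
print(s["position"])
a=tip(0,.012,.362); b=tip(0,.012)
p=s["position"]; rows([p+(a-p)*k/3 for k in(1,2,3)]+[a,b])
print(); rows([tip(k) for k in range(0,361,10)],b)
E
```

```text
[0.53359466 0.06870809 0.36243635]
-3.3 -3.3 0.0 ->  [0.556 0.028 0.362]
-3.4 -3.2 0.1 ->  [ 0.579 -0.012  0.362]
-3.3 -3.3 -0.0 ->  [ 0.602 -0.053  0.362]
0.0 0.0 -0.0 ->  [ 0.602 -0.053  0.362]
0.0 0.1 8.1 ->  [ 0.602 -0.053  0.281]

0.9 -0.8 0.0 ->  [ 0.591 -0.058  0.281]
1.0 -1.3 0.0 ->  [ 0.578 -0.067  0.281]
1.1 -1.0 0.0 ->  [ 0.565 -0.074  0.281]
1.2 -0.7 0.0 ->  [ 0.551 -0.078  0.281]
1.3 -0.5 0.0 ->  [ 0.538 -0.079  0.281]
1.2 -0.3 0.0 ->  [ 0.525 -0.078  0.281]
1.2 -0.1 0.0 ->  [ 0.513 -0.075  0.281]
1.2 0.1 -0.0 ->  [ 0.502 -0.071  0.281]
1.0 0.2 -0.0 ->  [ 0.492 -0.067  0.281]
1.1 0.4 -0.0 ->  [ 0.483 -0.06   0.281]
1.1 0.7 -0.0 ->  [ 0.474 -0.05   0.281]
1.1 1.0 -0.0 ->  [ 0.467 -0.038  0.281]
0.8 1.2 -0.0 ->  [ 0.462 -0.024  0.281]
0.6 1.2 -0.0 ->  [ 0.46  -0.01   0.281]
0.4 1.3 -0.0 ->  [0.46  0.003 0.281]
0.2 1.2 -0.0 ->  [0.462 0.015 0.281]
-0.0 1.2 -0.0 ->  [0.465 0.027 0.281]
-0.3 1.4 -0.0 ->  [0.472 0.039 0.281]
-0.7 1.3 -0.0 ->  [0.482 0.05  0.281]
-1.0 1.3 -0.0 ->  [0.495 0.059 0.281]
-1.1 1.0 -0.0 ->  [0.508 0.066 0.281]
-1.2 0.7 -0.0 ->  [0.522 0.07  0.281]
-1.2 0.5 -0.0 ->  [0.535 0.071 0.281]
-1.3 0.3 -0.0 ->  [0.548 0.07  0.281]
-1.2 0.1 -0.0 ->  [0.56  0.067 0.281]
-1.2 -0.1 -0.0 ->  [0.571 0.063 0.281]
-1.0 -0.2 -0.0 ->  [0.581 0.059 0.281]
-1.1 -0.4 -0.0 ->  [0.59  0.052 0.281]
-1.1 -0.6 -0.0 ->  [0.599 0.042 0.281]
-1.0 -1.0 -0.0 ->  [0.606 0.03  0.281]
-0.9 -1.2 -0.0 ->  [0.611 0.016 0.281]
-0.6 -1.3 -0.0 ->  [0.613 0.002 0.281]
-0.4 -1.2 -0.0 ->  [ 0.613 -0.011  0.281]
-0.1 -1.3 -0.0 ->  [ 0.611 -0.023  0.281]
-0.0 -1.2 -0.0 ->  [ 0.608 -0.035  0.281]
0.3 -1.3 -0.0 ->  [ 0.601 -0.047  0.281]
0.6 -1.4 0.0 ->  [ 0.591 -0.058  0.281]
```

Emit:
jog_arm --rows "-3.3 -3.3 0 0 0 0 1; -3.4 -3.2 0 0 0 0 1; -3.3 -3.2 0 0 0 0 1; 0 0 0 0 0 0 1; 0 0 0 0 0 0 1"

```text
time: 2.7
position: [0.6019, -0.0445, 0.3622]
tool_rot: [-0.428, -3.111, -0.002]
ft_force: [-0.2, 0.1, -0.5]
grip_width: 0.004
grip_force: 0.0
```

Run:
```python
from plan import *
print(s["position"],s["qd"].round(2)); rows([tip(0,.012,.362),tip(0,.012)])
d=cam("wrist"); cv2.imwrite("pics/w1.png",d["img"])
for n,p in(("handle top",[.567,-.069,.326]),("hub",[.5365,-.004,.275])): print(n,proj(d,p))
```

```text
[ 0.60188182 -0.0445005   0.36220303] [-0.02 -0.01 -0.01  0.    0.   -0.    0.  ]
-0.2 -0.8 0.0 ->  [ 0.602 -0.053  0.362]
-0.0 -0.0 8.1 ->  [ 0.602 -0.053  0.281]
handle top [265.35462012 230.58282278]
hub [357.87015703 143.3905178 ]
```

View pics/w1.png

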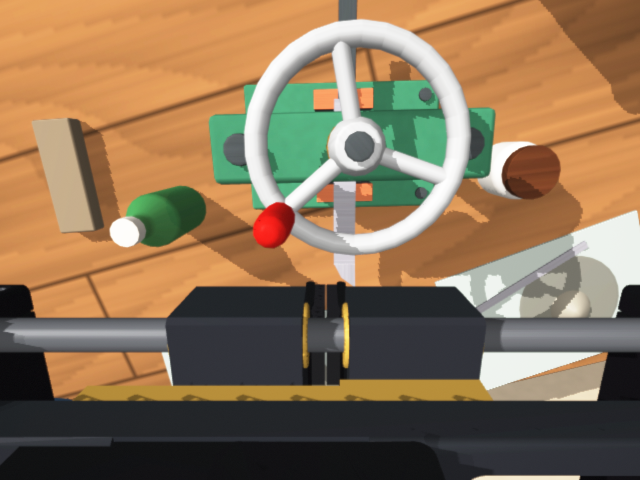

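The wrist view shows the hub nut at (358,146) and the handle top near (268,228), both where predicted, and the fingers are shut. I'll go down behind the handle.

Emit:
jog_arm --rows "-0.2 -0.6 2 0 0 0 1; 0 0 3 0 0 0 1; 0 0 3.1 0 0 0 1; 0 0 0 0 0 0 1"

```text
time: 3.25
position: [0.6008, -0.0499, 0.2795]
tool_rot: [-0.425, -3.108, -0.001]
ft_force: [0.5, 0.2, 0.9]
grip_width: 0.007
grip_force: 0.0
```

Emit:
jog_arm --rows "0.4 -0.4 0 0 0 0 1; 0.5 -0.6 0 0 0 0 1; 0.5 -0.6 0 0 0 0 1; 0.5 -0.6 0 0 0 0 1; 0 0 0 0 0 0 1"

```text
time: 3.88
position: [0.5775, -0.0697, 0.2821]
tool_rot: [0.433, 3.111, -0.001]
ft_force: [0.6, -1.1, 0.7]
grip_width: 0.002
grip_force: 0.4
```

Run:
```python
from plan import *
from m import measure
o=measure(names=("side",),save="2")
print(s["position"],s["ft_force"]); rows([tip(k) for k in range(20,61,8)])
```

```text
side ring px 373 c [ 0.5495 -0.0391] r 0.0729 0.0059 red 7 299.9 241.6 298 302 240 243 handle [ 0.5664 -0.0879] dist 0.0517
[ 0.5775251  -0.06974849  0.28208877] [ 0.60748915 -1.06357147  0.67975683]
1.1 -0.7 0.1 ->  [ 0.565 -0.074  0.281]
1.0 -0.7 0.0 ->  [ 0.554 -0.077  0.281]
1.0 -0.4 0.0 ->  [ 0.543 -0.079  0.281]
1.0 -0.3 0.0 ->  [ 0.532 -0.079  0.281]
1.0 -0.2 0.0 ->  [ 0.522 -0.078  0.281]
1.0 -0.0 0.0 ->  [ 0.513 -0.075  0.281]
```

Emit:
jog_arm --rows "1.1 -0.7 0 0 0 0 1; 1 -0.7 0 0 0 0 1; 1 -0.4 0 0 0 0 1; 1 -0.3 0 0 0 0 1; 1 -0.2 0 0 0 0 1"

```text
time: 4.55
position: [0.5225, -0.0755, 0.2814]
tool_rot: [0.429, 3.111, 0.003]
ft_force: [6.0, 5.0, -2.3]
grip_width: 0.006
grip_force: 3.5
```

Run:
```python
from plan import *
d=cam("scene"); e=cam("side")
cv2.imwrite("pics/b3.png",np.hstack([d["img"][100:340,200:500],e["img"][100:340,180:480]]))
print(s["position"],s["ft_force"]); rows([tip(k) for k in range(60,101,8)])
```

```text
[ 0.52253928 -0.07547786  0.28141698] [ 5.9999935   4.99263448 -2.30148939]
0.9 -0.3 0.0 ->  [ 0.513 -0.075  0.281]
1.0 0.1 0.0 ->  [ 0.504 -0.072  0.281]
0.8 0.1 0.0 ->  [ 0.496 -0.069  0.281]
0.9 0.2 0.0 ->  [ 0.489 -0.064  0.281]
0.8 0.4 0.0 ->  [ 0.481 -0.058  0.281]
0.9 0.6 0.0 ->  [ 0.474 -0.05   0.281]
```

View pics/b3.png

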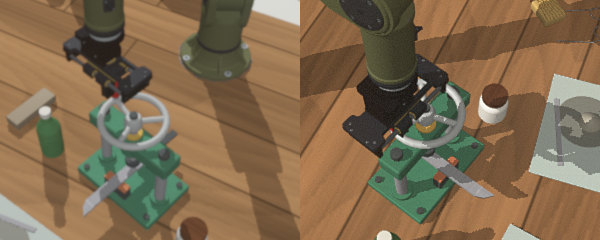

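The fingers are on the handle (6 N reaction) and the wheel is turning; bottle, jar and blade have not moved. I'll keep going.

Emit:
jog_arm --rows "0.9 -0.2 0 0 0 0 1; 1 0.1 0 0 0 0 1; 0.8 0.1 0 0 0 0 1; 0.9 0.2 0 0 0 0 1; 0.8 0.4 0 0 0 0 1"

```text
time: 5.28
position: [0.4816, -0.0605, 0.2818]
tool_rot: [0.432, 3.112, -0.003]
ft_force: [1.3, -3.0, 0.8]
grip_width: 0.006
grip_force: 1.4
```

Run:
```python
from plan import *
print(s["position"],s["ft_force"]); rows([tip(k) for k in range(98,180,8)])
```

```text
[ 0.48156703 -0.06048885  0.2818129 ] [ 1.26731855 -3.02043282  0.78747195]
0.8 0.6 0.1 ->  [ 0.476 -0.052  0.281]
0.8 0.7 -0.0 ->  [ 0.47  -0.043  0.281]
0.8 1.0 -0.0 ->  [ 0.465 -0.032  0.281]
0.6 0.9 -0.0 ->  [ 0.462 -0.021  0.281]
0.4 1.0 -0.0 ->  [ 0.46  -0.01   0.281]
0.3 1.0 -0.0 ->  [0.46  0.    0.281]
0.2 1.0 -0.0 ->  [0.461 0.01  0.281]
0.1 1.0 -0.0 ->  [0.463 0.02  0.281]
-0.1 1.0 -0.0 ->  [0.466 0.029 0.281]
-0.3 1.1 -0.0 ->  [0.472 0.039 0.281]
-0.5 1.1 -0.0 ->  [0.48  0.048 0.281]
```

Emit:
jog_arm --rows "0.8 0.6 0 0 0 0 1; 0.8 0.7 0 0 0 0 1; 0.8 1 0 0 0 0 1; 0.6 0.9 0 0 0 0 1; 0.4 1 0 0 0 0 1"

```text
time: 5.9
position: [0.4605, -0.0087, 0.2815]
tool_rot: [-0.43, -3.112, 0.0]
ft_force: [1.1, -3.4, 1.4]
grip_width: 0.005
grip_force: 1.6
```

Run:
```python
from plan import *
from m import measure
print(s["position"],s["ft_force"]); rows([tip(k) for k in range(138,180,8)])
measure(names=("scene",),save="4")
```

```text
[ 0.46052631 -0.00874385  0.28145438] [ 1.12402872 -3.40290592  1.42640116]
0.3 0.8 0.0 ->  [0.46  0.    0.281]
0.2 1.0 0.0 ->  [0.461 0.01  0.281]
0.0 1.0 0.0 ->  [0.463 0.02  0.281]
-0.0 1.0 0.0 ->  [0.466 0.029 0.281]
-0.3 1.1 0.0 ->  [0.472 0.039 0.281]
-0.5 1.1 0.0 ->  [0.48  0.048 0.281]
scene ring px 1284 c [ 0.5383 -0.0017] r 0.0719 0.0052 red 140 354.6 189.0 351 359 180 198 handle [0.4682 0.0129] dist 0.0716
```

Emit:
jog_arm --rows "0.3 0.8 0 0 0 0 1; 0.2 1 0 0 0 0 1; 0 1 0 0 0 0 1; 0 1 0 0 0 0 1; -0.3 1.1 0 0 0 0 1"

```text
time: 6.58
position: [0.472, 0.0382, 0.2815]
tool_rot: [-0.432, -3.111, 0.002]
ft_force: [-0.0, -5.1, 1.0]
grip_width: 0.006
grip_force: 1.9
```

Run:
```python
from plan import *
print(s["position"],s["ft_force"]); rows([tip(k) for k in range(178,220,8)])
```

```text
[0.47195332 0.03816946 0.28149128] [-0.04828592 -5.07440641  0.96264994]
-0.5 1.1 0.0 ->  [0.48  0.048 0.281]
-0.7 1.1 0.0 ->  [0.49  0.056 0.281]
-0.9 0.9 0.0 ->  [0.5   0.062 0.281]
-0.9 0.7 0.0 ->  [0.511 0.067 0.281]
-1.0 0.6 0.0 ->  [0.522 0.07  0.281]
-1.0 0.4 0.0 ->  [0.533 0.071 0.281]
```

Emit:
jog_arm --rows "-0.5 1.1 0 0 0 0 1; -0.7 1.1 0 0 0 0 1; -0.9 0.9 0 0 0 0 1; -0.9 0.7 0 0 0 0 1; -1 0.6 0 0 0 0 1"

```text
time: 7.2
position: [0.5231, 0.0704, 0.2813]
tool_rot: [-0.43, -3.111, -0.0]
ft_force: [-3.4, -1.0, 0.2]
grip_width: 0.005
grip_force: 1.4
```

Run:
```python
from plan import *
print(s["position"],s["ft_force"]); rows([tip(k) for k in range(218,260,8)])
```

```text
[0.52307885 0.07038019 0.28126187] [-3.41405472 -1.03832313  0.1622474 ]
-0.9 0.3 0.0 ->  [0.533 0.071 0.281]
-1.0 0.3 0.0 ->  [0.543 0.071 0.281]
-1.0 0.1 0.0 ->  [0.553 0.069 0.281]
-1.0 0.0 0.0 ->  [0.562 0.067 0.281]
-0.9 -0.1 0.0 ->  [0.571 0.064 0.281]
-0.8 -0.1 0.0 ->  [0.579 0.06  0.281]
```

Emit:
jog_arm --rows "-0.9 0.3 0 0 0 0 1; -1 0.3 0 0 0 0 1; -1 0.1 0 0 0 0 1; -1 0 0 0 0 0 1; -0.9 -0.1 0 0 0 0 1"

```text
time: 7.82
position: [0.5696, 0.0602, 0.2808]
tool_rot: [-0.433, -3.108, 0.005]
ft_force: [-8.6, -3.9, -1.7]
grip_width: 0.007
grip_force: 4.2
```

Run:
```python
from plan import *
print(s["position"],s["ft_force"]); rows([tip(k) for k in range(258,340,8)])
```

```text
[0.56961596 0.06016243 0.28081084] [-8.63664888 -3.94507097 -1.65631585]
-0.9 0.2 -0.0 ->  [0.579 0.06  0.281]
-0.8 -0.2 -0.0 ->  [0.586 0.055 0.281]
-0.9 -0.5 -0.0 ->  [0.594 0.048 0.281]
-0.9 -0.6 -0.0 ->  [0.6   0.04  0.281]
-0.8 -0.8 -0.0 ->  [0.606 0.03  0.281]
-0.7 -1.0 -0.0 ->  [0.61  0.019 0.281]
-0.5 -1.0 -0.0 ->  [0.612 0.008 0.281]
-0.4 -1.0 -0.0 ->  [ 0.613 -0.003  0.281]
-0.2 -1.0 -0.0 ->  [ 0.613 -0.013  0.281]
-0.2 -0.9 -0.0 ->  [ 0.611 -0.023  0.281]
0.0 -1.0 -0.0 ->  [ 0.609 -0.032  0.281]
```

Emit:
jog_arm --rows "-0.9 0.2 0 0 0 0 1; -0.8 -0.2 0 0 0 0 1; -0.9 -0.5 0 0 0 0 1"

```text
time: 8.2
position: [0.5949, 0.0513, 0.2817]
tool_rot: [0.429, 3.111, 0.003]
ft_force: [-1.0, 3.0, -0.1]
grip_width: 0.011
grip_force: 1.2
```

Run:
```python
from plan import *
from m import measure
print(s["position"],s["ft_force"]); rows([tip(k) for k in range(282,340,8)])
measure(save="6")
```

```text
[0.59490226 0.05131656 0.28171526] [-1.00559438  2.96280958 -0.06460358]
-0.8 -0.9 0.1 ->  [0.6   0.04  0.281]
-0.8 -0.9 -0.0 ->  [0.606 0.03  0.281]
-0.7 -0.9 -0.0 ->  [0.61  0.019 0.281]
-0.5 -1.0 -0.0 ->  [0.612 0.008 0.281]
-0.4 -1.0 -0.0 ->  [ 0.613 -0.003  0.281]
-0.3 -1.0 -0.0 ->  [ 0.613 -0.013  0.281]
-0.1 -1.0 -0.0 ->  [ 0.611 -0.023  0.281]
0.0 -1.0 -0.0 ->  [ 0.609 -0.032  0.281]
scene ring px 726 c [ 0.5394 -0.0008] r 0.0716 0.0051 red 139 331.4 236.1 327 336 226 245 handle [0.6044 0.031 ] dist 0.0724
side ring px 1077 c [ 0.5366 -0.0072] r 0.0715 0.0044 red 147 342.7 203.2 337 348 192 212 handle [0.6064 0.0193] dist 0.0746
```

Emit:
jog_arm --rows "-0.7 -0.9 0 0 0 0 1; -0.8 -0.9 0 0 0 0 1; -0.7 -0.9 0 0 0 0 1; -0.5 -1 0 0 0 0 1; -0.4 -1 0 0 0 0 1"

```text
time: 8.93
position: [0.6112, -0.0038, 0.2817]
tool_rot: [-0.431, -3.112, -0.0]
ft_force: [-2.0, 4.8, 0.6]
grip_width: 0.005
grip_force: 1.8
```

Run:
```python
from plan import *
from m import measure
print(s["position"],s["ft_force"]); rows([tip(k) for k in (322,329,336,342,347,352,356,360)])
measure(save="7")
```

```text
[ 0.61118742 -0.00375876  0.28172144] [-2.01773787  4.77566336  0.57494518]
-0.4 -0.9 0.1 ->  [ 0.613 -0.013  0.281]
-0.1 -0.8 -0.0 ->  [ 0.611 -0.022  0.281]
-0.0 -0.9 -0.0 ->  [ 0.609 -0.03   0.281]
0.0 -0.7 -0.0 ->  [ 0.607 -0.037  0.281]
0.2 -0.7 -0.0 ->  [ 0.603 -0.043  0.281]
0.2 -0.7 -0.0 ->  [ 0.599 -0.049  0.281]
0.3 -0.5 -0.0 ->  [ 0.595 -0.054  0.281]
0.3 -0.6 -0.0 ->  [ 0.591 -0.058  0.281]
scene ring px 856 c [ 0.5399 -0.001 ] r 0.0723 0.005 red 37 307.0 232.1 305 309 227 237 handle [ 0.6201 -0.017 ] dist 0.0818
side ring px 948 c [ 0.5379 -0.0075] r 0.072 0.0044 red 55 334.1 226.1 330 337 215 234 handle [ 0.6109 -0.0332] dist 0.0773
```

Emit:
jog_arm --rows "-0.3 -0.9 0 0 0 0 1; -0.1 -0.8 0 0 0 0 1; 0 -0.9 0 0 0 0 1; 0 -0.7 0 0 0 0 1; 0 0 0 0 0 0 1"

```text
time: 9.65
position: [0.6057, -0.0364, 0.2816]
tool_rot: [-0.431, -3.112, -0.0]
ft_force: [-0.7, 3.3, 0.1]
grip_width: 0.005
grip_force: 1.3
```

Run:
```python
from plan import *
from m import measure
print(s["position"],s["ft_force"]); rows([tip(k) for k in (342,347,352,356,360)])
measure(save="8")
for n in("scene","side"):
    d=cam(n); t=TH0
    for k in(330,345,360):
        th=t-np.radians(k); print(n,k,proj(d,np.r_[C+.072*np.array([np.cos(th),np.sin(th)]),.290]).round(1))
```

```text
[ 0.60571124 -0.03641405  0.28161642] [-0.71858367  3.29875203  0.10204251]
-0.1 -0.0 0.1 ->  [ 0.607 -0.037  0.281]
0.1 -0.7 -0.0 ->  [ 0.603 -0.043  0.281]
0.3 -0.7 -0.0 ->  [ 0.599 -0.049  0.281]
0.2 -0.5 -0.0 ->  [ 0.595 -0.054  0.281]
0.3 -0.6 -0.0 ->  [ 0.591 -0.058  0.281]m.py:19: RuntimeWarning: Mean of empty slice.
  vs,us=np.nonzero(red); hp=onz(d,us.mean(),vs.mean(),.294)[:2]
  ret = ret.dtype.type(ret / rcount)
m.py:20: RuntimeWarning: Mean of empty slice.
  print(n,"ring px",g.sum(),"c",c.round(4),"r",rr.mean().round(4),rr.std().round(4),"red",len(us),us.mean().round(1),vs.mean().round(1),us.min(),us.max(),vs.min(),vs.max(),"handle",hp.round(4),"dist",np.linalg.norm(hp-c).round(4))
Traceback (most recent call last):
  File "m.py", line 20, in measure
    print(n,"ring px",g.sum(),"c",c.round(4),"r",rr.mean().round(4),rr.std().round(4),"red",len(us),us.mean().round(1),vs.mean().round(1),us.min(),us.max(),vs.min(),vs.max(),"handle",hp.round(4),"dist",np.linalg.norm(hp-c).round(4))
                                                                                                                                          ~~~~~~^^
ValueError: zero-size array to reduction operation minimum which has no identity
```

Nearly round. I'll stop about 10° short, back off, and look unobstructed.

Emit:
jog_arm --rows "0 -0.6 0 0 0 0 1; 0.2 -0.4 0 0 0 0 1; 0 0 0 0 0 0 1; 0 0 0 0 0 0 1"

```text
time: 10.2
position: [0.6016, -0.0447, 0.2816]
tool_rot: [0.43, 3.112, 0.0]
ft_force: [-0.8, 3.7, 0.8]
grip_width: 0.009
grip_force: 1.8
```

Emit:
jog_arm --rows "-0.5 1.2 0 0 0 0 1; -0.5 0.8 -2 0 0 0 1; -2 0 -4 0 0 0 1; -6 0 -4 0 0 0 1; -5 0 0 0 0 0 1"

```text
time: 10.82
position: [0.7367, -0.0622, 0.3805]
tool_rot: [0.427, 3.104, -0.003]
ft_force: [0.6, -0.6, 0.1]
grip_width: 0.003
grip_force: 0.0
```

```bash
cat > chk.py <<'E'
from plan import *
from m import measure
print(s["position"],s["ft_force"])
names=("scene","side")
o={}
for n in names:
    try: o.update(measure(names=(n,),save="c"+str(round(s["time"],2))))
    except ValueError: print(n,"no red")
for n,(d,c,hp,p) in o.items():
    h=onz(d,*p,.290)[:2]-C; ref=np.array([.567,-.0692])-C
    print(n,"handle",(h+C).round(4),"progress",((np.degrees(np.arctan2(ref[1],ref[0])-np.arctan2(h[1],h[0]))+180)%360+180).round(1))
E
python3 chk.py
```

```text
[ 0.73673432 -0.06220979  0.38050744] [ 0.64080777 -0.56087564  0.0903482 ]
scene ring px 1206 c [ 0.5394 -0.0008] r 0.0714 0.0054 red 51 299.7 206.8 296 303 202 220 handle [ 0.5702 -0.0649] dist 0.0712
side ring px 1460 c [ 0.5378 -0.0079] r 0.0718 0.0045 red 179 313.0 233.6 308 318 224 244 handle [ 0.5815 -0.0634] dist 0.0706
scene handle [ 0.5674 -0.0668] progress 358.9
side handle [ 0.5806 -0.0614] progress 347.5
```

The side view, compared with its own first reading, gives 347.6°. That matches the plan's finger-to-angle relation, so the target TCP is tip(360). I'll go back by the same way.

Emit:
jog_arm --rows "5 0 0 0 0 0 1; 6 0 4 0 0 0 1; 2 0 4 0 0 0 1; 0 0 2 0 0 0 1; 0 0 0 0 0 0 1"

```text
time: 11.55
position: [0.6155, -0.0285, 0.2804]
tool_rot: [-0.43, -3.11, 0.002]
ft_force: [0.0, 1.1, 1.0]
grip_width: 0.004
grip_force: 0.0
```

Run:
```python
from plan import *
print(s["position"],s["ft_force"]); rows([tip(k) for k in (340,347,353,360)])
```

```text
[ 0.61547037 -0.02846164  0.28039072] [0.0072809  1.07055074 0.96621799]
0.6 -0.8 -0.1 ->  [ 0.608 -0.035  0.281]
0.2 -0.9 0.0 ->  [ 0.603 -0.043  0.281]
0.3 -0.9 0.0 ->  [ 0.598 -0.05   0.281]
0.5 -0.9 0.0 ->  [ 0.591 -0.058  0.281]
```

Emit:
jog_arm --rows "0.6 -0.8 -0.1 0 0 0 1; 0.2 -0.9 0 0 0 0 1; 0.3 -0.8 0 0 0 0 1; 0.4 -0.6 0 0 0 0 1; 0 0 0 0 0 0 1"

```text
time: 12.18
position: [0.5934, -0.0546, 0.2831]
tool_rot: [0.431, 3.111, 0.0]
ft_force: [1.3, 1.5, 1.2]
grip_width: 0.007
grip_force: 0.8
```

Run:
```python
from plan import *
print(s["position"],s["ft_force"]); rows([tip(360)])
print(min((np.linalg.norm(tip(k)[:2]-s["position"][:2]),k) for k in np.arange(345,362,.5)))
```

```text
[ 0.5934079  -0.05462093  0.28309513] [1.28209718 1.5054791  1.18611949]
0.1 -0.4 0.2 ->  [ 0.591 -0.058  0.281]
(np.float64(0.0008705500419659731), np.float64(357.5))
```

Emit:
jog_arm --rows "0.1 -0.3 0 0 0 0 1; 0 0 0 0 0 0 1; 0 0 0 0 0 0 1"

```text
time: 12.55
position: [0.5919, -0.0565, 0.2825]
tool_rot: [-0.43, -3.112, 0.0]
ft_force: [1.6, 2.8, 1.0]
grip_width: 0.006
grip_force: 1.2
```

Emit:
jog_arm --rows "-0.7 1.2 0 0 0 0 1; -0.6 0.8 -1 0 0 0 1; -2 0 -4 0 0 0 1; -6 2 -5 0 0 0 1; -5 4 0 0 0 0 1"

```text
time: 13.18
position: [0.7377, -0.0219, 0.3773]
tool_rot: [0.433, 3.103, -0.002]
ft_force: [1.1, 0.3, 0.5]
grip_width: 0.006
grip_force: 0.0
```

Emit:
jog_arm --rows "-1 5 -3 0 0 0 1; 0 5 -3 0 0 0 1; 0 5 0 0 0 0 1; 0 5 0 0 0 0 1; 0 0 0 0 0 0 1"

```text
time: 13.8
position: [0.7946, 0.1743, 0.4232]
tool_rot: [0.418, 3.11, 0.008]
ft_force: [0.6, -0.3, -1.1]
grip_width: 0.007
grip_force: 0.0
```

```bash
python3 chk.py; ls pics
```

```text
[0.79460252 0.17430943 0.42318432] [ 0.59841681 -0.31035908 -1.14304838]
scene ring px 216 c [ 0.5287 -0.0963] r 0.0716 0.0062 red 143 299.1 206.3 295 303 197 216 handle [ 0.5695 -0.0667] dist 0.0504
side ring px 1402 c [ 0.5377 -0.0081] r 0.0719 0.0044 red 175 304.7 234.6 300 310 225 245 handle [ 0.5684 -0.0713] dist 0.0702
scene handle [ 0.5667 -0.0687] progress 360.0
side handle [ 0.5674 -0.0693] progress 359.7
b3.png
scene0.png
scene4.png
scene6.png
scene7.png
scene8.png
scenec10.82.png
scenec13.8.png
side0.png
side2.png
side6.png
side7.png
sidec10.82.png
sidec13.8.png
w1.png
```

Both views put the handle at 360° ± 0.5. I'll check the surroundings once, then hand in.

View pics/sidec13.8.png

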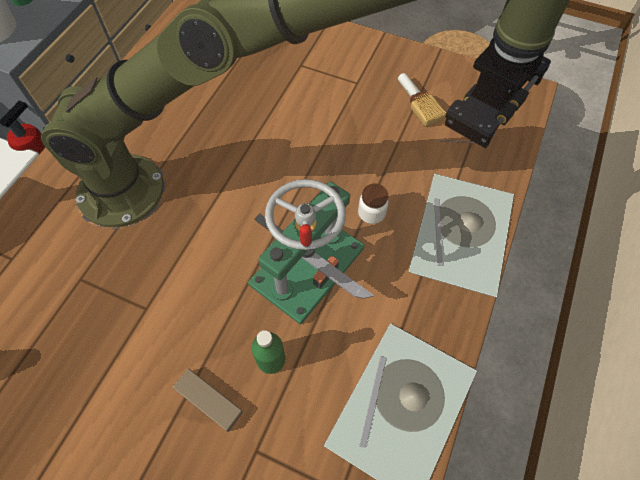

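The handle is back at (305,235). The bottle (264,350), jar (375,203), stone (208,398) and blade are unmoved, and the arm is clear.

```bash
python3 -c "
from bench import ticket; print(ticket.close_job())"
```

```text
the job is handed in; nothing more can be done
None
```

The hand wheel was pushed clockwise exactly one turn (359.7° and 360.0° in the two camera views), the arm was moved clear with the blade, bottle, jar and whetstone where they were, and the job was handed in at about 14 s.

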